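# Ready the pressing stand: drip plate in, weight held over the follower

### The arm

A 7-joint arm with a two-finger parallel gripper is mounted at the origin on a cart in front of the work surface, level with it; the furniture and walls round the work are solid. World frame = base frame: x ahead of the robot, y to its left, z up, the work surface at z = 0. Lengths are in mm, angles in rad, forces in N, time in s.
With the tool pointing down it reaches from about 400 to 925 mm from the base axis. Payload 4.1 kg.
Tool frame: the origin (TCP) lies at the very end of the fingers, on their centre line; the grasp point (between the pads) lies 19 mm behind it; z points along the fingers, y is the line along which they close (so a half turn about z gives the same grasp; the last joint's range is limited). The gripper opens to 85 mm and grips with 20 to 120 N. Pads are 22 mm wide; open, the fingers measure 114 mm over their backs; the gripper's body (76 mm by 85 mm) begins 54 mm behind the grasp point. The pads swing forward as they close: fully open they stand 13 mm farther back than shut.
Start: joints at [-0.099, 0.398, 0.045, 1.537, -0.019, 1.207, -0.051], TCP at [650.034, 0.031, 231.347] pointing down, gripper open.
Joint ranges: [-2.82, 2.82], [-0.49, 2.23], [-1.37, 1.46], [0, 2.46], [-1.36, 4.5], [0.23, 2], [-2.94, 2.94]. Speed limits (rad/s): [2.57, 2.57, 3.14, 3.14, 3.14, 3.14, 3.14].

### API

Orientations are given as a unit quaternion [x, y, z, w].
In Python, from bench import * gives the robot as it stands.
- The arm moves only by the tool step_arm, never from a script. Its argument "deltas" is a list of rows, each an object with "rot": the turn, a rotation vector about the tool's x, y, z each as a share of pi rad, from -1 to 1, a list of three; "offset": the shift along the tool's x, y, z each as a share of 0.1 m, from -1 to 1, a list of three; "fingers": the opening, from -1 (shut) to 1 (fully open). A call has 1 to 8 rows; each row is the pose to reach, as a shift and turn from the pose commanded when the call began, along the tool's axes at that moment, turning the shorter way round; what a row does not reach only later rows make up. A row lasts 1/12 s, in which the tool goes at most 41.7 mm and 7.16 degrees, less where a joint would pass 70% of its speed; a pose out of reach is approached as far as the arm can. A call with a number of a shift or a turn outside -1 to 1 is refused whole. A call with a gripper value outside its range is refused whole. The fingers move at their own pace and stop on an object; the grip force is fixed at half the most. Time passes only in rows, so rows that repeat a pose let the fingers close. It gives the time, the measured TCP pose, the force, the opening and the grip force at its end, in the units of the state.
- read_state(): the state, without advancing time (a new reading comes with each control period).
- get_image(name): name is "scene" or "side" or "wrist"; returns (picture, depth): 420x560x3 uint8, red, green, blue; 420x560 float32, mm along the optical axis (not along the pixel's ray), 0 where there is no reading.
- camera_params(name): a dict with "camera_matrix" (3x3 intrinsics, pixels), "extrinsics" (4x4, takes a point from world to camera coordinates). Camera axes: x right, y down, z forward; pixel columns grow to the right and rows downward; lengths in mm; the calibration is good to about 2 mm. A picture is of the moment at which its call begins: read the wrist's pose just before it. camera_params takes no time and is no camera call; for the wrist camera it gives the pose at the moment of the call.
- job_done(): hands the job in; it is judged then, once.
The state is a dict: "clock": time; "joint_pos": joint angles; "qd": joint speeds; "joint_torque": joint torques, N m; "eef_pos": TCP position; "tcp_rot": TCP orientation; "wrist_force": force on the tool from outside, world axes, zero at the start; "wrist_torque": the same for the moment, N m; "finger_gap": opening from 0.0 (shut) to 1.0 (fully open); "grip_force": force on a finger pad.
Only numpy, scipy, OpenCV 4.12 (cv2) and the standard library are available. Lean on these libraries where they do the work, as an engineer would, in place of code of your own. Each camera call takes 0.05 s, during which the arm holds its last target. There are 200 camera calls.

### The job

First take the steel drip plate by its upright blue tab and slide it into the slot under the white pressing stand until it stops. Then pick up the steel weight, carry it clear of the row of bottles without disturbing them, and hold it upright and still about a finger's breadth (10 to 15 mm) above the middle of the white follower disc on the mould, never touching the disc. Finish while holding it there: do not set it down or let go.

Things in the scene. Friction and masses are not known exactly. Their poses are not given: they have to be found in the camera images.
- stand: White pressing stand, fixed: a 120 x 120 mm bridge, deck top 26 mm high, with a round white mould (115 mm across, rim 76 mm above the worktop) centred on it. Origin on the worktop under its centre. A slot under the deck runs along the stand's own y, open only at the -y face (60 mm from the origin).
- slot_mouth (a point): Middle of the slot's mouth at worktop level, in the stand's -y face (stand y = -60 mm), axes as the stand. The slot is 84 mm wide (along x), 20 mm high, floored by the worktop, and closed 107 mm farther in (+y) by an end stop. Two steel guides, 18 mm high, flare outwards 20 mm before the mouth.
- drip_plate: Loose flat steel drip plate, 0.2 kg, on the worktop: 80 mm wide (x), 175 mm long (y from -87.5 to +87.5), 3 mm sheet, side rims 8 mm high. Origin at the centre of its underside. Its +y end (corners cut) goes into the slot first; fully in, its y axis is the stand's and its origin is 40.5 mm from the stand's origin towards the stand's -y, with the tab left outside.
- tab (a point): Point in the upright blue grip tab of the drip plate, 32 mm above the plate's underside and 67.5 mm behind its origin (plate y = -67.5 mm). The tab is 12 mm thick (along plate x), 40 mm long (along plate y), its top 45 mm above the underside.
- weight: Steel half-kilogram weight (0.35 to 0.7 kg), 42 mm across and 53 mm high, with a knob on top; straight cylindrical body in its lower half, above that it narrows. Stands upright on the worktop. Origin at the centre of its underside.
- follower: White round follower disc, 101 mm across, 13 mm thick, lying loose in the mould's mouth on a seat 68 mm above the worktop, so its top is 81 mm above the worktop, 5 mm above the mould's rim. Origin at the centre of its underside.
- brown_bottle: Brown bottle with white cap, 58 mm across, 118 mm high, loose, standing in the row between weight and stand. Origin at the centre of its underside. Leave alone.
- blue_cap_bottle: White and blue bottle with blue cap, 52 mm across, 100 mm high, loose, in the same row. Origin at the centre of its underside. Leave alone.
- yellow_cap_bottle: Small white bottle with yellow cap, 31 mm across, 68 mm high, loose, in the same row. Origin at the centre of its underside. Leave alone.
Things that resemble listed ones, but are neither listed nor needed, are in the scene too. Leave any purple look-alike of the drip_plate alone.

How it is judged (in metres and radians):
On the way, in this order (a step that is already met when the one before it is completed fails the run):
1. the drip plate is fully in the slot, within 8 mm of the stop (y of drip_plate in the frame of stand between -0.0485 and -0.03 m and x of drip_plate in the frame of stand between -0.006 and 0.006 m and z of drip_plate in the frame of stand below 0.012 m and angle between the y axis of drip_plate and the y axis of stand, either way round below 0.1 rad), for 0.2 s.
2. the weight is lifted off the worktop (height (world z) of weight above 0.04 m and contact force between the fingers and weight above 1 N), for 0.2 s.
At the end, for the whole second after the job is handed in: The drip plate lies in the slot within 8 mm of the stop; the fingers hold the weight, still and upright within 0.15 rad, its axis within 10 mm of the follower's centre and its underside 3 to 25 mm above the follower's top, touching neither follower nor stand (all of step 1 and contact force between the fingers and weight above 1 N and contact force between weight and follower below 0.05 N and contact force between weight and stand below 0.05 N and horizontal distance between weight and follower below 0.01 m and z of weight in the frame of follower between 0.016 and 0.038 m and angle between weight's own z axis and vertical below 0.15 rad and linear speed of weight below 0.02 m/s); the arm keeps its last pose, push and grip.
It fails at once if the weight touches the follower disc (contact force between weight and follower above 0.3 N).
It fails at once if the follower disc is shifted by more than 10 mm (distance of follower from where it was at the start of the episode above 0.01 m).
It fails at once if a bottle is shifted by more than 15 mm or tipped (distance of any of brown_bottle, blue_cap_bottle, yellow_cap_bottle from where it was at the start of the episode above 0.015 m or angle between any of brown_bottle, blue_cap_bottle, yellow_cap_bottle's own z axis and vertical above 0.3 rad).
It also fails if it takes over 64 s, if anything falls off the work surface, if the arm or the gripper's body presses on something with over 40 N, if the wrist force passes 120 N, or if a joint passes its speed limit or range.

## Working session

There is one attempt and no reset: what is moved stays moved. The work goes in short steps, Python scripts to look and compute and a tool call to move; the robot and the scene stay as the last step left them, time stands still between calls to the robot, and variables do not carry over. Pictures are saved under pics/ and viewed, at most 10 in all, crops included, and the job is handed in when it is done.

Besides the shell and the picture viewer there is one more tool, called after ">>>" as name(argument=value, ...) on one line, values as JSON. step_arm: Moves the arm, as the interface text tells. Its arguments: {"type":"object","properties":{"deltas":{"type":"array"}},"required":["deltas"]}

```bash
mkdir -p pics
cat > h.py <<'E'
from bench import *
import numpy as np, cv2
def grab(n):
    p=camera_params(n); im,d=get_image(n); return im,d,p
def cloud(d,p):
    K=np.array(p["camera_matrix"]);T=np.linalg.inv(np.array(p["extrinsics"]))
    v,u=np.indices(d.shape); c=np.stack([(u-K[0,2])/K[0,0]*d,(v-K[1,2])/K[1,1]*d,d],-1)
    w=c@T[:3,:3].T+T[:3,3]; w[d<=0]=np.nan; return w
E
python3 - <<'E'
from h import *
for n in("scene","side"):
    im,d,p=grab(n); cv2.imwrite(f"pics/{n}0.png",im[...,::-1]); np.savez(f"{n}0.npz",im=im,d=d,w=cloud(d,p))
    print(n,np.linalg.inv(np.array(p["extrinsics"])).round(2).tolist())
print(read_state())
E
```

```text
scene [[-0.81, -0.25, 0.53, -26.92], [-0.59, 0.36, -0.72, 702.4], [-0.01, -0.9, -0.44, 534.24], [0.0, 0.0, 0.0, 1.0]]
side [[1.0, 0.01, 0.03, 499.26], [-0.03, -0.39, 0.92, -826.97], [0.02, -0.92, -0.39, 411.24], [0.0, 0.0, 0.0, 1.0]]
{'clock': 0.1, 'joint_pos': array([-0.09903318,  0.39914522,  0.04500961,  1.5377497 , -0.01869224,
        1.20691965, -0.0506679 ]), 'qd': array([ 6.99988367e-04, -2.75564579e-03,  2.00367161e-03, -3.92709884e-03,
       -6.61433158e-04, -9.55341624e-05,  8.31910372e-04]), 'joint_torque': array([ 3.69826899e-03, -4.76260614e+01,  1.37053739e+00, -2.54949743e+01,
        1.21164820e-02,  5.01686634e-03, -1.94127927e-05]), 'eef_pos': array([6.49425285e+02, 5.99058633e-02, 2.30351162e+02]), 'tcp_rot': array([ 7.07034094e-01,  7.07178888e-01, -6.78476614e-04, -5.92037989e-04]), 'wrist_force': array([-0.0810577 , -1.07406702, -0.53023008]), 'wrist_torque': array([-0.04766704,  0.01638921, -0.0064929 ]), 'grip_force': 0.0, 'finger_gap': 0.9974900767881485}
```

View pics/scene0.png

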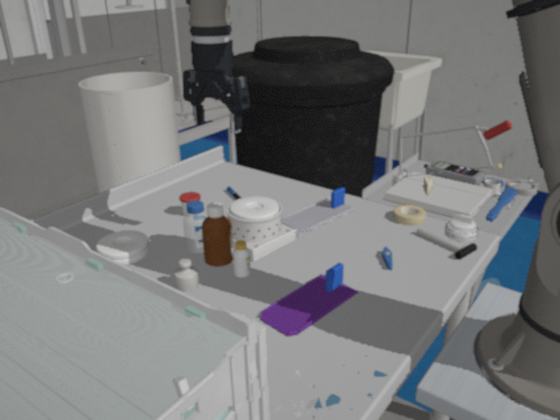

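View pics/side0.png

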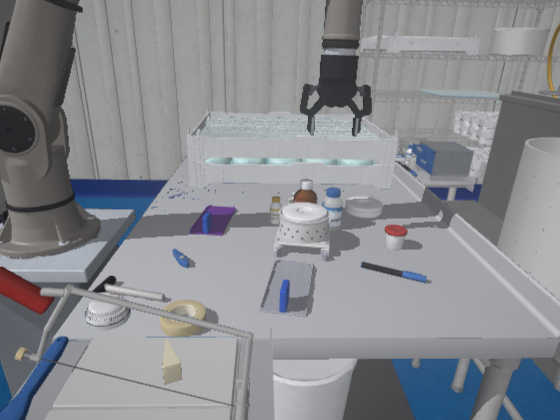

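Scene view: the mould and follower are at about (255,212), the steel plate at (315,215) with its tab at (338,197), and the weight at (186,278) behind the brown (217,240), blue (196,225) and yellow (241,260) bottles. The purple plate at (310,300) is the decoy. In the side view, the steel plate is at (290,285) with its tab at (285,296), and its far end faces the stand's mouth at (302,250).

```bash
cat > m.py <<'E'
from h import *
import sys
def st(n,P):
    print(n,len(P)); 
    if len(P)>3: print("  mean",P.mean(0).round(1),"med",np.median(P,0).round(1),"min",P.min(0).round(1),"max",P.max(0).round(1))
for n in("scene","side"):
    z=np.load(f"{n}0.npz"); w=z["w"]; im=z["im"].astype(int); r,g,b=im[...,0],im[...,1],im[...,2]
    print("==",n)
    P0=w.reshape(-1,3)
    def box(m,u0,u1,v0,v1):
        k=np.zeros(m.shape,bool);k[v0:v1,u0:u1]=1;return w[k&m&np.isfinite(w[...,0])]
    blue=(b>r+50)&(b>g+40)
    if n=="scene": B=dict(tab=(325,350,183,212),top=(215,300,190,262),weight=(165,205,258,295),plate=(275,355,185,235))
    else: B=dict(tab=(272,296,275,316),top=(265,340,195,262),plate=(255,325,255,318))
    T=box(blue,*B["tab"]); st("tab",T)
    A=box(blue|True,*B["top"])
    F=A[(A[:,2]>78)&(A[:,2]<86)]; st("follower top",F)
    if len(F)>10:
        (c,rr)=cv2.minEnclosingCircle(F[:,:2].astype(np.float32)); print("  circ",c,rr)
    D=A[(A[:,2]>20)&(A[:,2]<30)]; st("deck",D)
    if len(D)>10: print("  rect",cv2.minAreaRect(D[:,:2].astype(np.float32)))
    S=A[(A[:,2]>5)&(A[:,2]<30)]
    if len(S)>10: print("  rect2",cv2.minAreaRect(S[:,:2].astype(np.float32)))
    if n=="scene":
        W=box(blue|True,*B["weight"]); W=W[W[:,2]>8]; st("weight",W)
        for zz in (10,20,30,40,50,60):
            q=W[abs(W[:,2]-zz)<4]; 
            if len(q)>3: st(f"  w{zz}",q)
    L=box(blue|True,*B["plate"]); 
    L=L[(L[:,2]>-5)&(L[:,2]<60)]; E=L[(L[:,2]>6)&(L[:,2]<12)]; st("plate rim",E)
    if len(E)>5: print("  rect",cv2.minAreaRect(E[:,:2].astype(np.float32)))
    # bottles
    for k in (116,98,66):
        pass
z=np.load("scene0.npz");im=z["im"]; a=cv2.resize(im[170:310,150:360],None,fx=3.8,fy=3.8,interpolation=cv2.INTER_CUBIC)
b=np.load("side0.npz")["im"][170:320,240:420]; b=cv2.resize(b,None,fx=3.9,fy=3.9,interpolation=cv2.INTER_CUBIC)
cv2.imwrite("pics/c1.png",a[...,::-1]);cv2.imwrite("pics/c2.png",b[...,::-1])
E
python3 m.py
```

```text
== scene
tab 230
  mean [ 550.4 -300.6   16.8] med [ 534.3 -272.2   29.6] min [ 527.9 -843.9 -238.1] max [ 852.1 -254.5   48.6]
follower top 1017
  mean [588.6 -20.9  82.1] med [586.4 -25.2  82.5] min [535.6 -85.4  78. ] max [647.8  90.5  85.6]
  circ (586.952880859375, 2.4606125354766846) 88.01364135742188
deck 547
  mean [551.6  -4.   26.2] med [544.4   3.   27. ] min [524.2 -99.8  20. ] max [611.7  92.   30. ]
  rect ((563.77734375, -6.0598297119140625), (199.40330505371094, 71.94987487792969), 66.69973754882812)
  rect2 ((631.9769897460938, -102.80081176757812), (175.95620727539062, 365.2534484863281), 38.229949951171875)
weight 702
  mean [549.  208.4  55.2] med [577.4 179.4  33.1] min [391.4 150.2   8.1] max [608.  347.3 162.7]
  w10 68
  mean [577.4 180.3  11.2] med [575.2 183.8  11.3] min [565.9 156.6   8.1] max [602.1 191.2  13.8]
  w20 87
  mean [576.7 179.4  20.2] med [573.8 181.8  20.5] min [566.6 155.1  16. ] max [599.  191.7  23.9]
  w30 175
  mean [581.7 175.3  31.3] med [579.2 178.3  32. ] min [566.9 150.2  26.2] max [608.  190.7  34. ]
  w40 33
  mean [584.7 172.9  3
[... 586 characters left out ...]
] med [598.6 -28.9  79.3] min [543.9 -85.2  78. ] max [688.3  63.8  86. ]
  circ (624.7813110351562, -10.323478698730469) 91.46578979492188
deck 582
  mean [592.  -47.3  24.6] med [585.1 -78.2  24.3] min [ 519.7 -104.8   20.1] max [689.3 182.9  29.9]
  rect ((597.03564453125, 33.44905090332031), (270.650146484375, 174.07705688476562), 71.33348846435547)
  rect2 ((606.4005126953125, 27.745330810546875), (169.82562255859375, 312.2405700683594), 2.1096174716949463)
plate rim 103
  mean [ 551.6 -232.9    7.4] med [ 539.4 -251.8    7. ] min [ 497.5 -298.5    6. ] max [ 631.4 -108.2   11.5]
  rect ((557.0302124023438, -195.24639892578125), (208.57237243652344, 94.8685073852539), 72.68561553955078)
```

View pics/c2.png

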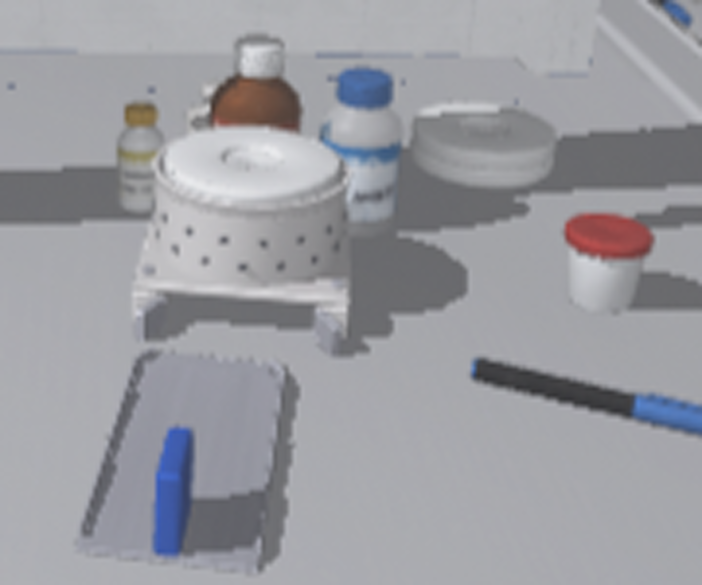

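View pics/c1.png

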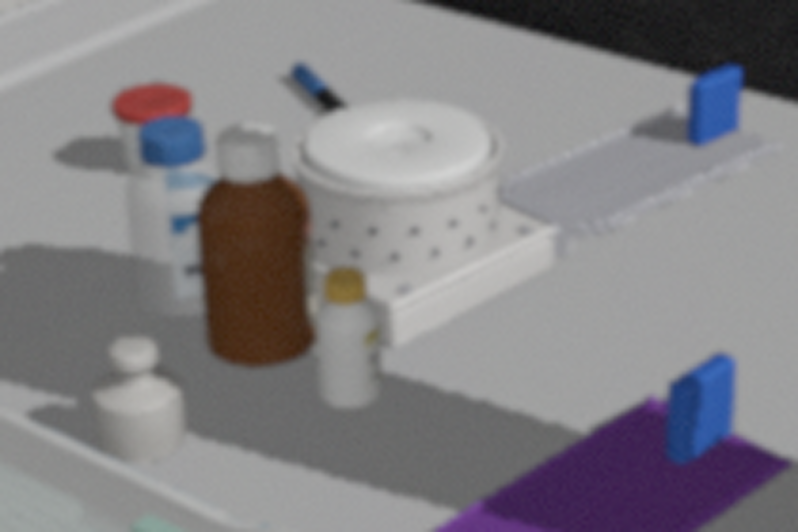

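The crops confirm it: the slot mouth at c2 (240,310) faces −y world. The plate lies just in front of it with its cut-corner end leading, and the tab is at c2 (172,490). Next I move the wrist above them for an overhead look.

>>> step_arm(deltas=[{"rot": [0,0,0],"offset": [-1,-0.8,-0.8],"fingers": 1},{"rot": [0,0,0],"offset": [-1,-0.8,-0.8],"fingers": 1},{"rot": [0,0,0],"offset": [-1,-0.8,-0.8],"fingers": 1},{"rot": [0,0,0],"offset": [-1,-0.8,-0.8],"fingers": 1},{"rot": [0,0,0],"offset": [-1,-0.8,-0.8],"fingers": 1},{"rot": [0,0,0],"offset": [-1,-0.8,-0.8],"fingers": 1}])

```text
clock: 0.6
eef_pos: [569.7, -101.4, 312.3]
tcp_rot: [0.708, 0.706, 0.001, 0.001]
wrist_force: [0.6, 0.2, -0.1]
finger_gap: 1.0
grip_force: 0.0
```

Run:
```python
from h import *
print(read_state()["eef_pos"],read_state()["tcp_rot"])
im,d,p=grab("wrist"); cv2.imwrite("pics/w1.png",im[...,::-1]); np.savez("w1.npz",im=im,d=d,w=cloud(d,p))
print(np.linalg.inv(np.array(p["extrinsics"])).round(2).tolist(),p["camera_matrix"])
```

```text
[ 569.73632631 -101.4458749   312.32784516] [0.70819592 0.70601514 0.00074814 0.00077796]
[[1.0, -0.0, -0.0, 569.86], [-0.0, -0.95, -0.32, -19.18], [0.0, 0.32, -0.95, 453.85], [0.0, 0.0, 0.0, 1.0]] [[358.67305168   0.         280.04526495]
 [  0.         358.67305168 211.01741926]
 [  0.           0.           1.        ]]
```

View pics/w1.png

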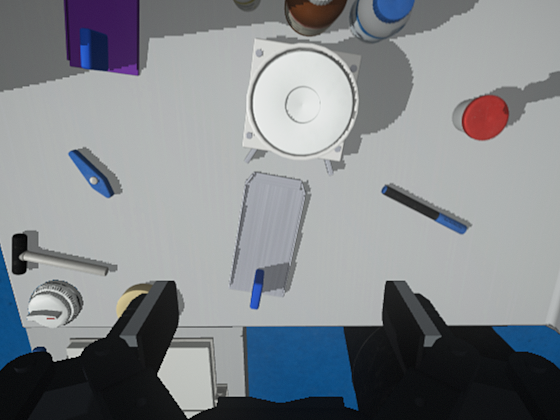

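Wrist view: the stand is at (302,100), with its mouth facing down and guides at (253,155) and (328,166). The plate runs from (265,175) to (262,295) with its tab at (257,288).

```bash
cat > m2.py <<'E'
from h import *
z=np.load("w1.npz"); w=z["w"]; im=z["im"].astype(int); r,g,b=im[...,0],im[...,1],im[...,2]
def box(u0,u1,v0,v1,m=None):
    k=np.zeros(r.shape,bool);k[v0:v1,u0:u1]=1
    if m is not None:k&=m
    return w[k&np.isfinite(w[...,0])]
f=lambda P:P[:,:2].astype(np.float32)
W=box(400,540,235,300); print("table z",np.median(W[:,2]),W[:,2].std())
A=box(235,375,30,165)
F=A[(A[:,2]>77)]; print("follower",len(F),np.median(F[:,2]),cv2.minEnclosingCircle(f(F)),F.mean(0))
D=A[(A[:,2]>21)&(A[:,2]<30)]; print("deck",len(D),cv2.minAreaRect(f(D)))
M=A[(A[:,2]>60)];print("mould top",cv2.minEnclosingCircle(f(M)))
T=box(245,268,262,312,(b>r+50)&(b>g+40)); print("tab",len(T),T.min(0),T.max(0)); Tt=T[T[:,2]>40]; print(len(Tt),cv2.minAreaRect(f(Tt)),Tt.mean(0))
P=box(222,316,168,302); 
for lo,hi in((1.5,15),(2,5),(5.5,11)):
    L=P[(P[:,2]>lo)&(P[:,2]<hi)]; print("plate",lo,len(L),cv2.minAreaRect(f(L)))
G=box(235,345,150,176);G=G[(G[:,2]>10)&(G[:,2]<21)]
for s in(-1,1):
    q=G[(G[:,0]-555+30)*s>0]; print("guide",len(q),q.min(0),q.max(0))
E
python3 m2.py
```

```text
table z -1.5516509380002503 58.00371755004035
follower 7931 79.90819701144619 ((593.4320068359375, -31.47385025024414), 54.80485153198242) [592.77043803 -31.75777391  79.81004414]
deck 1652 ((598.8515625, -21.965530395507812), (144.29296875, 128.520263671875), 81.22582244873047)
mould top ((607.3846435546875, -18.966760635375977), 77.12638092041016)
tab 287 [ 524.65591434 -317.12628612   -1.37253701] [ 545.5440717  -255.79319458   46.4171216 ]
202 ((537.0733642578125, -274.8839111328125), (36.75253677368164, 10.330313682556152), 78.39910125732422) [ 537.17119241 -274.00845018   43.41997496]
plate 1.5 4891 ((559.6813354492188, -210.8135528564453), (181.00982666015625, 120.15792083740234), 87.16210174560547)
plate 2 3032 ((551.8338012695312, -210.00732421875), (174.43002319335938, 80.5075454711914), 78.91992950439453)
plate 5.5 349 ((550.7713623046875, -207.62232971191406), (164.52456665039062, 80.0377426147461), 79.17769622802734)Traceback (most recent call last):
  File "m2.py", line 19, in <module>
    q=G[(G[:,0]-555+30)*s>0]; print("guide",len(q),q.min(0),q.max(0))
                                                   ~~~~~^^^
    return umr_minimum(a, axis, None, out, keepdims, initial, where)
ValueError: zero-size array to reduction operation minimum which has no identity
```

```bash
cat > fit.py <<'E'
from h import *
from scipy.ndimage import map_coordinates
from scipy.optimize import differential_evolution as DE
def edgefit(im,p,poly,z,x0,rng,inner=None):
    g=cv2.GaussianBlur(cv2.cvtColor(im,cv2.COLOR_RGB2GRAY).astype(float),(0,0),1.0)
    G=np.hypot(cv2.Sobel(g,-1,1,0),cv2.Sobel(g,-1,0,1)); G=np.minimum(G,80)
    K=np.array(p["camera_matrix"]);E=np.array(p["extrinsics"])
    q=np.concatenate([a+(b-a)*np.linspace(0,1,60)[:,None] for a,b in poly])
    def c(t):
        s,co=np.sin(t[2]),np.cos(t[2])
        X=np.c_[q@np.array([[co,s],[-s,co]])+t[:2],np.full(len(q),z)]
        u=(X@E[:3,:3].T+E[:3,3])@K.T; u=u[:,:2]/u[:,2:]
        return -map_coordinates(G,[u[:,1],u[:,0]],order=1).mean()
    r=DE(c,[(a-d,a+d) for a,d in zip(x0,rng)],seed=1,popsize=20,tol=1e-8); return r.x,r.fun
A=np.array
sq=lambda x,y0,y1:[(A([-x,y0]),A([x,y0])),(A([x,y0]),A([x,y1])),(A([x,y1]),A([-x,y1])),(A([-x,y1]),A([-x,y0]))]
E
python3 - <<'E'
from fit import *
z=np.load("w1.npz");im=z["im"];p=camera_params("wrist")
for zz in(24.5,26):print("stand",edgefit(im,p,sq(60,-60,60),zz,[595,-29,-.12],[10,10,.15]))
S=sq(40,-87.5,87.5); S2=[S[1],S[3]]; S2=[(a*A([1,.8]),b*A([1,.8])) for a,b in S2]
print("plate",edgefit(im,p,S2+[S[0]],6,[551.5,-209.5,-.19],[8,8,.1]), edgefit(im,p,S2,8,[551.5,-209.5,-.19],[8,8,.1]))
th=np.linspace(0,2*np.pi,40);C=np.c_[np.cos(th),np.sin(th)]*50.5
print("foll",edgefit(im,p,list(zip(C[:-1],C[1:])),81,[593,-31,0],[8,8,.01]))
w=z["w"].reshape(-1,3);w=w[np.isfinite(w[:,0])]
q=w[(w[:,2]>20)&(w[:,2]<29)][:,:2]-[593.3,-30.5];q=q[np.hypot(*q.T)<86]
for t in np.arange(-.2,.05,.02):
    a=q@A([[np.cos(t),-np.sin(t)],[np.sin(t),np.cos(t)]]); m=abs(a).max(1); print(round(t,2),(m<61).mean().round(3),end="; ")
E
```

```text
stand (array([ 5.91093631e+02, -3.03939299e+01, -1.49372953e-01]), np.float64(-67.36668710669302))
stand (array([ 5.91148908e+02, -3.04330032e+01, -1.48484274e-01]), np.float64(-65.49167965045469))
plate (array([ 5.56497643e+02, -2.04041016e+02, -1.83393732e-01]), np.float64(-67.4499685748056)) (array([ 5.56221884e+02, -2.05895979e+02, -1.81522069e-01]), np.float64(-79.72675830624819))
foll (array([ 5.89394639e+02, -2.84005984e+01,  2.84042718e-03]), np.float64(-77.54674761729267))
-0.2 0.894; -0.18 0.922; -0.16 0.928; -0.14 0.929; -0.12 0.921; -0.1 0.894; -0.08 0.86; -0.06 0.823; -0.04 0.786; -0.02 0.734; -0.0 0.705; 0.02 0.655; 0.04 0.618;
```

Run:
```python
from fit import *
z=np.load("w1.npz");im=z["im"].copy();p=camera_params("wrist");K=np.array(p["camera_matrix"]);E=np.array(p["extrinsics"])
s=5
big=cv2.resize(im[30:315,225:375],None,fx=s,fy=s)  
def dr(poly,zz,t,col):
    co,si=np.cos(t[2]),np.sin(t[2])
    for a,b in poly:
        X=np.c_[np.array([a,b])@np.array([[co,si],[-si,co]])+t[:2],[zz,zz]]
        u=(X@E[:3,:3].T+E[:3,3])@K.T;u=((u[:,:2]/u[:,2:])-[225,30]+.5)*s
        cv2.line(big,tuple(int(v) for v in u[0]),tuple(int(v) for v in u[1]),col,1)
dr(sq(60,-60,60),26,[591.1,-30.4,-.1485],(255,0,0))
dr(sq(40,-87.5,87.5),8,[551.8,-209.5,-.19],(0,160,0))
dr(sq(40,-87.5,87.5),8,[556.2,-205.9,-.182],(255,0,255))
dr([(a+A([0,-67.5]),b+A([0,-67.5])) for a,b in sq(6,-20,20)],45,[551.8,-209.5,-.19],(0,255,0))
th=np.linspace(0,2*np.pi,40);C=np.c_[np.cos(th),np.sin(th)]*50.5
dr(list(zip(C[:-1],C[1:])),81,[592.8,-31.7,0],(0,160,0));dr(list(zip(C[:-1],C[1:])),81,[589.4,-28.4,0],(255,0,255))
o=np.hstack([big[:700],big[-700:]]); o=cv2.resize(big,None,fx=.8,fy=.8); o=np.hstack([o[:580],o[560:1140]])
cv2.imwrite("pics/o1.png",cv2.resize(o,(800,int(o.shape[0]*800/o.shape[1])))[...,::-1]);print(o.shape)
```

```text
(580, 1200, 3)
```

View pics/o1.png

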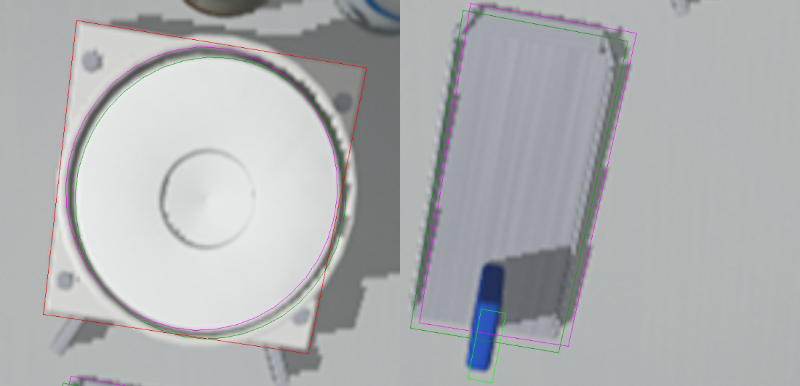

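The overlay fits the stand well (591.1, −30.4, yaw −0.148). The plate's yaw is about −0.187 and its tab is near (537.3, −273.3). Moving above the tab now.

>>> step_arm(deltas=[{"rot": [0,0,0],"offset": [-1,-0.33,0.6],"fingers": 1},{"rot": [0,0,0],"offset": [-1,-0.33,0.6],"fingers": 1},{"rot": [0,0,0],"offset": [-1,-0.33,1],"fingers": 1},{"rot": [0,0,0],"offset": [-1,-0.33,1],"fingers": 1},{"rot": [0,0,0],"offset": [-1,-0.33,1],"fingers": 1}])

```text
clock: 1.07
eef_pos: [532.1, -200.7, 204.5]
tcp_rot: [0.708, 0.706, -0.004, -0.005]
wrist_force: [-1.8, 0.1, -0.5]
finger_gap: 1.001
grip_force: 0.0
```

>>> step_arm(deltas=[{"rot": [0,0,0.0595],"offset": [-0.73,0,1],"fingers": 0.2},{"rot": [0,0,0.0595],"offset": [-0.73,0,1],"fingers": 0.2},{"rot": [0,0,0.0595],"offset": [-0.73,0,1],"fingers": 0.2},{"rot": [0,0,0.0595],"offset": [-0.73,0,1],"fingers": 0.2},{"rot": [0,0,0.0595],"offset": [-0.73,0,1],"fingers": 0.2},{"rot": [0,0,0.0595],"offset": [-0.73,0,1],"fingers": 0.2},{"rot": [0,0,0.0595],"offset": [-0.73,0,1],"fingers": 0.2}])

```text
clock: 1.65
eef_pos: [539.7, -270.9, 113.1]
tcp_rot: [0.769, 0.639, 0.002, 0.001]
wrist_force: [-0.1, -1.0, 0.9]
finger_gap: 0.601
grip_force: 0.0
```

```bash
cat >> h.py <<'E'
from scipy.spatial.transform import Rotation as Rn
def to(x,y,z,yaw=None):
    "offset shares (tool axes) from measured pose to world x,y,z; rot z share to yaw of tool y axis relative to world x"
    s=read_state();R=Rn.from_quat(s["tcp_rot"]);d=(np.array([x,y,z])-s["eef_pos"])/100
    ty=R.as_matrix()[:,1];cur=np.arctan2(ty[1],ty[0])
    print("pos",s["eef_pos"].round(1),"yaw",cur.round(4),"tilt",R.as_matrix()[:,2].round(4),"off",R.inv().apply(d).round(3),"rotz",None if yaw is None else round(-(yaw-cur)/np.pi,4),"F",s["wrist_force"].round(1),"gap",round(s["finger_gap"],3),s["grip_force"],s["clock"])
E
python3 - <<'E'
from h import *
to(537.3,-273.3,13,-.187)
im,d,p=grab("wrist");w=cloud(d,p).reshape(-1,3);c=im.reshape(-1,3).astype(int)
m=(c[:,2]>c[:,0]+50)&(c[:,2]>c[:,1]+40)&np.isfinite(w[:,0])&(abs(w[:,0]-537)<40)&(abs(w[:,1]+273)<50)&(w[:,2]>38)&(w[:,2]<55)
T=w[m];print(len(T),T.mean(0),cv2.minAreaRect(T[:,:2].astype(np.float32)))
cv2.imwrite("pics/w2.png",im[...,::-1])
E
```

```text
pos [ 539.7 -270.9  113.1] yaw -0.1832 tilt [ 3.7e-03  3.0e-04 -1.0e+00] off [-0.029 -0.023  1.001] rotz 0.0012 F [-0.1 -1.   0.9] gap 0.601 0.0 1.65
1018 [ 537.85753906 -274.40304271   43.43393048] ((537.6709594726562, -275.9046936035156), (39.36100769042969, 10.982306480407715), 79.04224395751953)
```

View pics/w2.png

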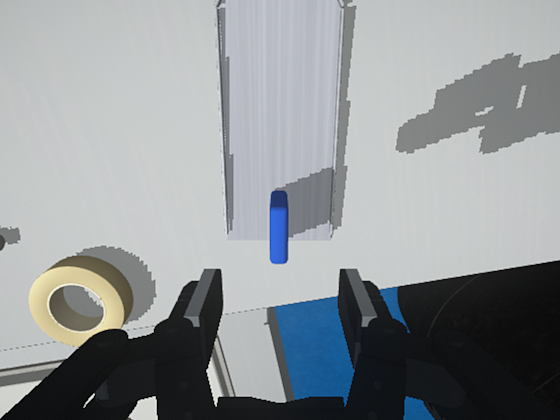

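The plate is now vertical in the wrist image and its tab at (279,228) sits midway between the fingers. Descend, grip.

>>> step_arm(deltas=[{"rot": [0,0,0.001],"offset": [-0.044,-0.012,0.6],"fingers": 0.2},{"rot": [0,0,0.001],"offset": [-0.044,-0.012,0.6],"fingers": 0.2},{"rot": [0,0,0.001],"offset": [-0.044,-0.012,0.98],"fingers": 0.2},{"rot": [0,0,0.001],"offset": [-0.044,-0.012,0.98],"fingers": 0.2},{"rot": [0,0,0.001],"offset": [-0.044,-0.012,0.98],"fingers": 0.2}])

```text
clock: 2.12
eef_pos: [534.8, -275.5, 13.0]
tcp_rot: [0.77, 0.637, -0.0, -0.001]
wrist_force: [0.6, -0.2, 1.0]
finger_gap: 0.601
grip_force: 0.0
```

>>> step_arm(deltas=[{"rot": [0,0,0],"offset": [0,0,0],"fingers": -1},{"rot": [0,0,0],"offset": [0,0,0],"fingers": -1},{"rot": [0,0,0],"offset": [0,0,0],"fingers": -1},{"rot": [0,0,0],"offset": [0,0,0],"fingers": -1},{"rot": [0,0,0],"offset": [0,0,0],"fingers": -1},{"rot": [0,0,0],"offset": [0,0,0],"fingers": -1},{"rot": [0,0,0],"offset": [0,0,0],"fingers": -1},{"rot": [0,0,0],"offset": [0,0,0],"fingers": -1}])

```text
clock: 2.78
eef_pos: [537.1, -277.8, 15.9]
tcp_rot: [0.771, 0.637, 0.001, 0.002]
wrist_force: [0.9, 0.4, 7.5]
finger_gap: 0.131
grip_force: 59.7
```

Run:
```python
from h import *
s,yaw=np.array([591.1,-30.4]),-.1485
R=np.array([[np.cos(yaw),-np.sin(yaw)],[np.sin(yaw),np.cos(yaw)]])
for y in(-240,-215,-108): 
    q=s+R@[0,y];print(y,q);to(*q,15,yaw)
g=(read_state()["eef_pos"][:2]-s)@R; print("TCP in stand",g)
# stand angle/centre refit from scene cam
from fit import *
im,d,p=grab("wrist"); cv2.imwrite("pics/w3.png",im[...,::-1])
print(edgefit(im,p,sq(60,-60,60)[:2]+sq(60,-60,60)[3:],26,[591,-30,-.148],[8,8,.08]))
```

```text
-240 [ 555.59084601 -267.75858944]
pos [ 537.1 -277.8   15.9] yaw -0.19 tilt [ 0.0043 -0.0014 -1.    ] off [0.134 0.163 0.009] rotz -0.0132 F [0.9 0.4 7.5] gap 0.131 59.70657169818878 2.7833
-215 [ 559.28971622 -243.03373638]
pos [ 537.1 -277.8   15.9] yaw -0.19 tilt [ 0.0043 -0.0014 -1.    ] off [0.384 0.152 0.009] rotz -0.0132 F [0.9 0.4 7.5] gap 0.131 59.70657169818878 2.7833
-108 [ 575.1208807  -137.21136525]
pos [ 537.1 -277.8   15.9] yaw -0.19 tilt [ 0.0043 -0.0014 -1.    ] off [1.453 0.108 0.008] rotz -0.0132 F [0.9 0.4 7.5] gap 0.131 59.70657169818878 2.7833
TCP in stand [ -16.80763798 -252.68587987]
(array([ 5.83757092e+02, -2.23157793e+01, -1.26255904e-01]), np.float64(-0.0))
```

Gripped. Align with the slot axis before sliding in.

>>> step_arm(deltas=[{"rot": [0,0,-0.004],"offset": [0.01,0.06,-0.005],"fingers": -1},{"rot": [0,0,-0.008],"offset": [0.02,0.12,-0.01],"fingers": -1},{"rot": [0,0,-0.0132],"offset": [0.034,0.167,-0.01],"fingers": -1},{"rot": [0,0,-0.0132],"offset": [0.034,0.167,-0.01],"fingers": -1},{"rot": [0,0,-0.0132],"offset": [0.034,0.167,-0.01],"fingers": -1},{"rot": [0,0,-0.0132],"offset": [0.034,0.167,-0.01],"fingers": -1}])

```text
clock: 3.33
eef_pos: [552.4, -278.1, 15.9]
tcp_rot: [0.758, 0.653, -0.0, 0.001]
wrist_force: [-2.1, -1.3, 6.0]
finger_gap: 0.129
grip_force: 59.3
```

Run:
```python
from h import *
from fit import *
s,yaw=np.array([591.1,-30.4]),-.1485
R=np.array([[np.cos(yaw),-np.sin(yaw)],[np.sin(yaw),np.cos(yaw)]])
q=s+R@[0,-200];to(*q,15,yaw);print("TCP in stand",(read_state()["eef_pos"][:2]-s)@R)
im,d,p=grab("wrist"); cv2.imwrite("pics/w4.png",im[...,::-1])
K=np.array(p["camera_matrix"]);E=np.array(p["extrinsics"])
X=np.c_[s+np.array([[-42,-60],[42,-60],[0,-60]])@R.T,[0,0,0]];u=(X@E[:3,:3].T+E[:3,3])@K.T;print((u[:,:2]/u[:,2:]).round(1))
```

```text
pos [ 552.4 -278.1   15.9] yaw -0.1482 tilt [ 0.0012 -0.0016 -1.    ] off [0.507 0.017 0.008] rotz 0.0001 F [-2.1 -1.3  6. ] gap 0.129 59.34048593044281 3.3333
TCP in stand [  -1.64517345 -250.68884258]
[[ 153.7 -267.3]
 [ 416.8 -267.7]
 [ 285.2 -267.5]]
```

View pics/w4.png

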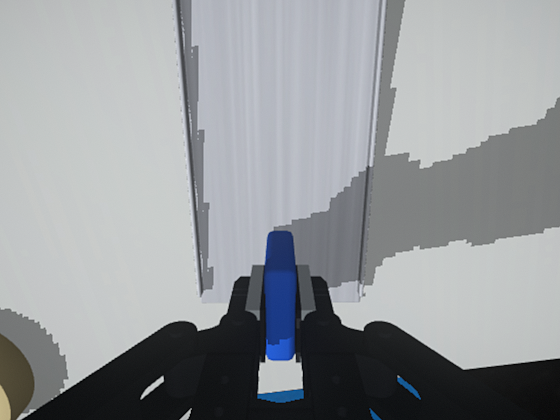

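The tab (280,295) is held square and the rims are symmetric about the tool. Slide in, watching the force.

>>> step_arm(deltas=[{"rot": [0,0,0],"offset": [0.08,0.01,0],"fingers": -1},{"rot": [0,0,0],"offset": [0.16,0.01,0],"fingers": -1},{"rot": [0,0,0],"offset": [0.24,0.01,0],"fingers": -1},{"rot": [0,0,0],"offset": [0.32,0.01,0],"fingers": -1},{"rot": [0,0,0],"offset": [0.4,0.01,0],"fingers": -1},{"rot": [0,0,0],"offset": [0.5,0.01,0],"fingers": -1},{"rot": [0,0,0],"offset": [0.5,0.01,0],"fingers": -1},{"rot": [0,0,0],"offset": [0.5,0.01,0],"fingers": -1}])

```text
clock: 4.05
eef_pos: [562.9, -226.9, 15.9]
tcp_rot: [0.757, 0.653, 0.001, 0.002]
wrist_force: [0.4, -1.9, 6.2]
finger_gap: 0.127
grip_force: 59.4
```

```bash
cat > chk.py <<'E'
from h import *
import sys
s,yaw=np.array([591.1,-30.4]),-.1485
R=np.array([[np.cos(yaw),-np.sin(yaw)],[np.sin(yaw),np.cos(yaw)]])
q=s+R@[0,-108];to(*q,15,yaw);print("TCP in stand",(read_state()["eef_pos"][:2]-s)@R,"F in stand",read_state()["wrist_force"][:2]@R)
if len(sys.argv)>1:
    out=[]
    for n in("scene","side"):
        im,d,p=grab(n);np.savez(n+"1.npz",im=im,d=d,w=cloud(d,p));out.append(im)
    a=out[0][160:290,230:370];b=out[1][170:310,240:380]
    cv2.imwrite(f"pics/{sys.argv[1]}.png",np.hstack([cv2.resize(a,(400,400)),cv2.resize(b,(400,400))])[...,::-1])
E
python3 chk.py k1
```

```text
pos [ 562.9 -226.9   15.9] yaw -0.1471 tilt [ 0.0045 -0.001  -1.    ] off [ 0.905 -0.011  0.009] rotz 0.0004 F [ 0.4 -1.9  6.2] gap 0.127 59.4396436214447 4.05
TCP in stand [   1.21614376 -198.51325958] F in stand [ 0.65145139 -1.80958017]
```

View pics/k1.png

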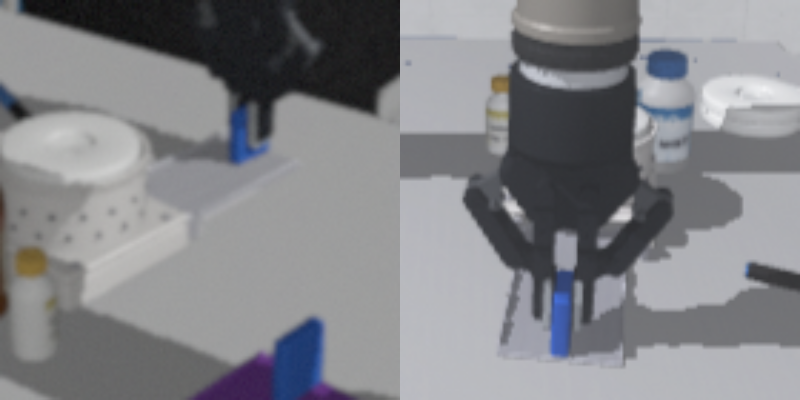

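The plate's leading end has entered between the guides with little force (left panel (190,215)). Carry on to near the stop.

>>> step_arm(deltas=[{"rot": [0,0,0],"offset": [0.1,0,0],"fingers": -1},{"rot": [0,0,0],"offset": [0.2,0,0],"fingers": -1},{"rot": [0,0,0],"offset": [0.3,0,0],"fingers": -1},{"rot": [0,0,0],"offset": [0.4,0,0],"fingers": -1},{"rot": [0,0,0],"offset": [0.5,0,0],"fingers": -1},{"rot": [0,0,0],"offset": [0.6,0,0],"fingers": -1},{"rot": [0,0,0],"offset": [0.7,0,0],"fingers": -1},{"rot": [0,0,0],"offset": [0.7,0,0],"fingers": -1}])

```text
clock: 4.82
eef_pos: [573.5, -156.9, 15.9]
tcp_rot: [0.757, 0.654, 0.002, 0.002]
wrist_force: [1.4, -1.4, 5.7]
finger_gap: 0.127
grip_force: 59.4
```

```bash
python3 chk.py
```

```text
pos [ 573.5 -156.9   15.9] yaw -0.1459 tilt [ 4.8e-03 -9.0e-04 -1.0e+00] off [ 0.197 -0.013  0.009] rotz 0.0008 F [ 1.4 -1.4  5.7] gap 0.127 59.415907859802246 4.8167
TCP in stand [   1.31911976 -127.71852363] F in stand [ 1.57980344 -1.2025457 ]
```

>>> step_arm(deltas=[{"rot": [0,0,0],"offset": [0.05,0,0],"fingers": -1},{"rot": [0,0,0],"offset": [0.1,0,0],"fingers": -1},{"rot": [0,0,0],"offset": [0.13,0,0],"fingers": -1},{"rot": [0,0,0],"offset": [0.16,0,0],"fingers": -1},{"rot": [0,0,0],"offset": [0.18,0,0],"fingers": -1},{"rot": [0,0,0],"offset": [0.2,0,0],"fingers": -1},{"rot": [0,0,0],"offset": [0.2,0,0],"fingers": -1}])

```text
clock: 5.4
eef_pos: [575.7, -141.0, 15.9]
tcp_rot: [0.758, 0.653, 0.0, 0.003]
wrist_force: [-0.0, -6.4, 4.9]
finger_gap: 0.127
grip_force: 59.3
```

```bash
python3 chk.py
```

```text
pos [ 575.7 -141.    15.9] yaw -0.1489 tilt [ 0.0047 -0.0042 -1.    ] off [ 0.037 -0.012  0.009] rotz -0.0001 F [-0.  -6.4  4.9] gap 0.127 59.284926652908325 5.4
TCP in stand [   1.15786109 -111.70267667] F in stand [ 0.89659967 -6.30907003]
```

>>> step_arm(deltas=[{"rot": [0,0,0],"offset": [0.02,0,0],"fingers": -1},{"rot": [0,0,0],"offset": [0.04,0,0],"fingers": -1},{"rot": [0,0,0],"offset": [0.06,0,0],"fingers": -1},{"rot": [0,0,0],"offset": [0.06,0,0],"fingers": -1}])

```text
clock: 5.73
eef_pos: [575.5, -141.0, 16.1]
tcp_rot: [0.759, 0.651, -0.002, 0.005]
wrist_force: [-0.5, -16.5, 5.1]
finger_gap: 0.13
grip_force: 59.3
```

```bash
python3 chk.py
```

```text
pos [ 575.5 -141.    16.1] yaw -0.1521 tilt [ 0.004  -0.0104 -0.9999] off [ 0.037 -0.009  0.011] rotz -0.0012 F [ -0.5 -16.5   5.1] gap 0.13 59.33528959751129 5.7333
TCP in stand [   0.89102521 -111.6997694 ] F in stand [  1.92421297 -16.38582137]
```

Force rises with no further motion: the plate is at the stop. Relax the push, release, and go up.

>>> step_arm(deltas=[{"rot": [0,0,0],"offset": [-0.09,0,0],"fingers": -1},{"rot": [0,0,0],"offset": [-0.09,0,0],"fingers": -1},{"rot": [0,0,0],"offset": [-0.09,0,0],"fingers": -0.2},{"rot": [0,0,0],"offset": [-0.09,0,0],"fingers": 0},{"rot": [0,0,0],"offset": [-0.09,0,0],"fingers": 0},{"rot": [0,0,0],"offset": [-0.09,0,-0.5],"fingers": 0},{"rot": [0,0,0],"offset": [-0.09,0,-1],"fingers": 0},{"rot": [0,0,0],"offset": [-0.09,0,-1],"fingers": 0}])

```text
clock: 6.4
eef_pos: [575.8, -141.2, 118.6]
tcp_rot: [0.757, 0.653, 0.002, 0.002]
wrist_force: [1.1, -0.6, 0.7]
finger_gap: 0.5
grip_force: 0.0
```

>>> step_arm(deltas=[{"rot": [0,0,-0.0473],"offset": [0,0,-0.5],"fingers": 1},{"rot": [0,0,-0.0473],"offset": [0,0,-1],"fingers": 1},{"rot": [0,0,-0.0473],"offset": [0,0,-1],"fingers": 1},{"rot": [0,0,-0.0473],"offset": [0.5,0,-1],"fingers": 1},{"rot": [0,0,-0.0473],"offset": [1,0,-1],"fingers": 1},{"rot": [0,0,-0.0473],"offset": [1,0,-1],"fingers": 1}])

```text
clock: 6.9
eef_pos: [588.6, -34.4, 214.5]
tcp_rot: [0.704, 0.71, 0.002, -0.002]
wrist_force: [0.9, 1.9, -0.8]
finger_gap: 0.997
grip_force: 0.0
```

Run:
```python
from h import *
to(590,130,270,0)
im,d,p=grab("scene");w=cloud(d,p).reshape(-1,3);c=im.reshape(-1,3).astype(int)
m=(c[:,2]>c[:,0]+50)&(c[:,2]>c[:,1]+40)&np.isfinite(w[:,0])&(abs(w[:,0]-575)<40)&(abs(w[:,1]+138)<50)&(w[:,2]>5)&(w[:,2]<55)
T=w[m]; s,yaw=np.array([591.1,-30.4]),-.1485
R=np.array([[np.cos(yaw),-np.sin(yaw)],[np.sin(yaw),np.cos(yaw)]])
q=(T[:,:2]-s)@R;print(len(T),q.min(0),q.max(0),q.mean(0),T[:,2].max())
```

```text
pos [588.6 -34.4 214.5] yaw 0.0075 tilt [ 7.0e-04  5.3e-03 -1.0e+00] off [ 1.647  0.026 -0.547] rotz 0.0024 F [ 0.9  1.9 -0.8] gap 0.997 0.0 6.9
250 [  -7.45908974 -129.44446875] [  5.02722099 -89.53528563] [  -3.36560954 -107.28797648] 48.78699245395393
```

Tab centre is at stand y ≈ −109.5 (fully in is −108), so the plate is in. Now over to the weight.

>>> step_arm(deltas=[{"rot": [0,0,0],"offset": [0.4,0,-0.4],"fingers": 1},{"rot": [0,0,0],"offset": [0.9,0,-0.55],"fingers": 1},{"rot": [0,0,0],"offset": [0.9,0,-0.55],"fingers": 1},{"rot": [0,0,0],"offset": [0.9,0,-0.55],"fingers": 1}])

```text
clock: 7.28
eef_pos: [588.7, 56.1, 271.4]
tcp_rot: [0.703, 0.711, 0.003, -0.001]
wrist_force: [1.0, 0.5, -0.5]
finger_gap: 0.999
grip_force: 0.0
```

>>> step_arm(deltas=[{"rot": [0,0,0],"offset": [0.4,0,0],"fingers": 1},{"rot": [0,0,0],"offset": [0.75,0,0],"fingers": 1},{"rot": [0,0,0],"offset": [0.75,0,0],"fingers": 1},{"rot": [0,0,0],"offset": [0.75,0,0],"fingers": 1}])

```text
clock: 7.62
eef_pos: [587.0, 125.6, 268.3]
tcp_rot: [0.705, 0.709, -0.001, -0.001]
wrist_force: [-0.2, -0.6, 0.1]
finger_gap: 1.001
grip_force: 0.0
```

Run:
```python
from h import *
to(585,172,270,0)
im,d,p=grab("wrist"); np.savez("w5.npz",im=im,d=d,w=cloud(d,p));cv2.imwrite("pics/w5.png",im[...,::-1])
w=cloud(d,p).reshape(-1,3);w=w[np.isfinite(w[:,0])]
f=lambda a:cv2.minEnclosingCircle(a[:,:2].astype(np.float32))
k=w[(abs(w[:,0]-585)<32)&(abs(w[:,1]-172)<32)]
for lo,hi in((10,24),(18,35),(24,35),(40,56)):
    q=k[(k[:,2]>lo)&(k[:,2]<hi)];print("weight",lo,hi,len(q),q.min(0).round(1),q.max(0).round(1),f(q))
for nm,c,h in(("any tall",None,None),):
    t=w[(w[:,2]>55)&(w[:,2]<125)&(w[:,1]<165)&(w[:,1]>-20)&(abs(w[:,0]-600)<130)]
    g=np.zeros((300,300),np.uint8);ij=((t[:,:2]-[450,-50])).astype(int);g[ij[:,1].clip(0,299),ij[:,0].clip(0,299)]=1
    g=cv2.morphologyEx(g,cv2.MORPH_CLOSE,np.ones((7,7)))
    n,lab,st,ce=cv2.connectedComponentsWithStats(g)
    for i in range(1,n):
        if st[i,4]>60:
            print("obj x",st[i,0]+450,st[i,0]+st[i,2]+450,"y",st[i,1]-50,st[i,1]+st[i,3]-50,"zmax",t[lab[ij[:,1],ij[:,0]]==i][:,2].max())
```

```text
pos [587.  125.6 268.3] yaw 0.0061 tilt [-2.e-03  5.e-04 -1.e+00] off [ 0.465 -0.017 -0.017] rotz 0.002 F [-0.2 -0.6  0.1] gap 1.001 0.0 7.6167
weight 10 24 16 [578.3 186.   10.5] [602.3 190.7  23.7] ((590.2723388671875, 186.90975952148438), 12.022296905517578)
weight 18 35 893 [569.  149.4  18.4] [609.7 190.7  33.6] ((589.1881713867188, 169.9359588623047), 20.916940689086914)
weight 24 35 887 [569.  149.4  24.5] [609.7 190.3  33.6] ((589.1961669921875, 169.9116668701172), 20.89723014831543)
weight 40 56 408 [577.8 159.6  44.7] [599.7 180.8  53.8] ((588.909912109375, 169.8751220703125), 11.169266700744629)
obj x 537 648 y -20 24 zmax 82.36485732349604
obj x 646 697 y 35 83 zmax 100.60994912871507
obj x 576 634 y 44 97 zmax 118.38258242967004
obj x 522 544 y 71 92 zmax 68.67679211367238
```

View pics/w5.png

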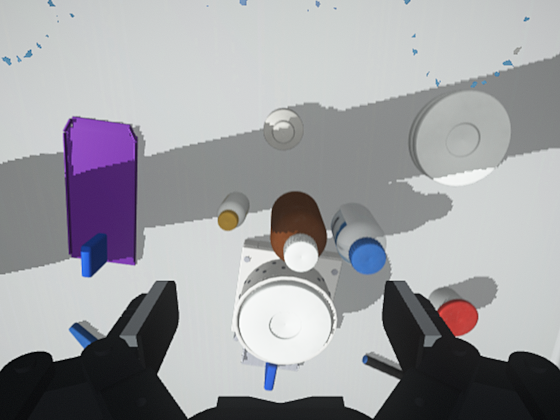

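The weight is centred at (589.2, 169.9); the radius of 20.9 mm matches. In the image it is at (284,129), with the bottles at (234,212), (298,230) and (360,238), clear of the approach. Going above it.

>>> step_arm(deltas=[{"rot": [0,0,0.002],"offset": [0.25,0.02,0],"fingers": 1},{"rot": [0,0,0.002],"offset": [0.44,0.025,0.3],"fingers": 1},{"rot": [0,0,0.002],"offset": [0.44,0.025,0.7],"fingers": 1},{"rot": [0,0,0.002],"offset": [0.44,0.025,1],"fingers": 1},{"rot": [0,0,0.002],"offset": [0.44,0.025,1],"fingers": 1},{"rot": [0,0,0.002],"offset": [0.44,0.025,1],"fingers": 1}])

```text
clock: 8.17
eef_pos: [589.8, 164.0, 167.9]
tcp_rot: [0.71, 0.704, -0.002, -0.0]
wrist_force: [0.9, -0.4, 0.1]
finger_gap: 1.001
grip_force: 0.0
```

>>> step_arm(deltas=[{"rot": [0,0,0],"offset": [0,0,0.4],"fingers": 1},{"rot": [0,0,0],"offset": [0,0,0.8],"fingers": 1},{"rot": [0,0,0],"offset": [0,0,0.8],"fingers": 1},{"rot": [0,0,0],"offset": [0,0,0.8],"fingers": 1}])

```text
clock: 8.5
eef_pos: [590.9, 165.3, 90.1]
tcp_rot: [0.71, 0.704, -0.001, 0.0]
wrist_force: [0.4, -0.1, 0.1]
finger_gap: 0.999
grip_force: 0.0
```

Run:
```python
from h import *
for i in range(3):
    to(589.2,169.9,1,0)
    im,d,p=grab("wrist"); w=cloud(d,p).reshape(-1,3);w=w[np.isfinite(w[:,0])]
k=w[(abs(w[:,0]-589)<30)&(abs(w[:,1]-170)<30)]
f=lambda a:cv2.minEnclosingCircle(a[:,:2].astype(np.float32))
for lo,hi in((18,35),(45,56)):
    q=k[(k[:,2]>lo)&(k[:,2]<hi)];print(len(q),f(q) if len(q)>3 else 0,q[:,2].max() if len(q) else 0)
cv2.imwrite("pics/w6.png",im[...,::-1])
```

```text
pos [590.9 165.3  90.1] yaw -0.0076 tilt [-8.e-04 -8.e-04 -1.e+00] off [ 0.047 -0.016  0.891] rotz -0.0024 F [ 0.4 -0.1  0.1] gap 0.999 0.0 8.5
pos [592.6 166.1  92. ] yaw -0.0074 tilt [ 3.5e-03  7.0e-04 -1.0e+00] off [ 0.037 -0.037  0.91 ] rotz -0.0024 F [0.8 0.4 0.4] gap 0.995 0.0 8.55
pos [593.4 166.5  93. ] yaw -0.0072 tilt [ 0.0057  0.0016 -1.    ] off [ 0.032 -0.047  0.919] rotz -0.0023 F [ 0.5 -0.5  0.8] gap 0.999 0.0 8.6
2398 ((589.0709838867188, 170.01174926757812), 21.205869674682617) 34.37098865301152
1211 ((589.1284790039062, 170.34811401367188), 11.19842529296875) 53.683206834784755
```

>>> step_arm(deltas=[{"rot": [0,0,0],"offset": [0,0,0],"fingers": 1},{"rot": [0,0,0],"offset": [0,0,0],"fingers": 1},{"rot": [0,0,0],"offset": [0,0,0],"fingers": 1},{"rot": [0,0,0],"offset": [0,0,0],"fingers": 1}])

```text
clock: 8.98
eef_pos: [591.1, 166.5, 90.2]
tcp_rot: [0.709, 0.705, 0.001, 0.0]
wrist_force: [-0.6, 0.3, -0.8]
finger_gap: 0.998
grip_force: 0.0
```

Run:
```python
from h import *
for i in range(3):
    to(589.1,170.1,1,0);print(abs(read_state()["qd"]).max()); get_image("side")
```

```text
pos [591.1 166.5  90.2] yaw -0.0063 tilt [ 1.3e-03  4.0e-04 -1.0e+00] off [ 0.036 -0.021  0.892] rotz -0.002 F [-0.6  0.3 -0.8] gap 0.998 0.0 8.9833
0.007276402323511716
pos [590.8 166.4  89.9] yaw -0.0061 tilt [ 8.e-04  2.e-04 -1.e+00] off [ 0.036 -0.018  0.889] rotz -0.0019 F [-0.2  0.3 -0. ] gap 0.999 0.0 9.0333
0.005410706930326125
pos [590.7 166.4  89.6] yaw -0.0062 tilt [ 4.e-04  1.e-04 -1.e+00] off [ 0.037 -0.017  0.886] rotz -0.002 F [ 0.  -0.7 -0.4] gap 1.002 0.0 9.0833
0.005850661244341837
```

>>> step_arm(deltas=[{"rot": [0,0,-0.002],"offset": [0.037,-0.015,0.25],"fingers": 0.7},{"rot": [0,0,-0.002],"offset": [0.037,-0.015,0.5],"fingers": 0.7},{"rot": [0,0,-0.002],"offset": [0.037,-0.015,0.7],"fingers": 0.7},{"rot": [0,0,-0.002],"offset": [0.037,-0.015,0.8],"fingers": 0.7},{"rot": [0,0,-0.002],"offset": [0.037,-0.015,0.85],"fingers": 0.7},{"rot": [0,0,-0.002],"offset": [0.037,-0.015,0.88],"fingers": 0.7},{"rot": [0,0,-0.002],"offset": [0.037,-0.015,0.88],"fingers": 0.7},{"rot": [0,0,-0.002],"offset": [0.037,-0.015,0.88],"fingers": 0.7}])

```text
clock: 9.8
eef_pos: [590.2, 170.3, 2.4]
tcp_rot: [0.707, 0.707, 0.001, 0.0]
wrist_force: [0.9, 0.2, 0.7]
finger_gap: 0.852
grip_force: 0.0
```

>>> step_arm(deltas=[{"rot": [0,0,0],"offset": [0,0,0],"fingers": 0.3},{"rot": [0,0,0],"offset": [0,0,0],"fingers": 0.3},{"rot": [0,0,0],"offset": [0,0,0],"fingers": 0.3},{"rot": [0,0,0],"offset": [0,0,0],"fingers": 0.3}])

```text
clock: 10.13
eef_pos: [589.5, 170.1, 1.8]
tcp_rot: [0.707, 0.707, 0.0, 0.0]
wrist_force: [0.5, -0.5, 1.0]
finger_gap: 0.654
grip_force: 0.0
```

Run:
```python
from h import *
to(589.1,170.1,1,0)
```

```text
pos [589.5 170.1   1.8] yaw 0.0001 tilt [ 9.e-04  2.e-04 -1.e+00] off [-0.    -0.004  0.008] rotz 0.0 F [ 0.5 -0.5  1. ] gap 0.654 0.0 10.1333
```

>>> step_arm(deltas=[{"rot": [0,0,0],"offset": [0,-0.003,0.03],"fingers": 0.2},{"rot": [0,0,0],"offset": [0,-0.003,0.03],"fingers": 0.1},{"rot": [0,0,0],"offset": [0,-0.003,0.03],"fingers": 0},{"rot": [0,0,0],"offset": [0,-0.003,0.03],"fingers": -0.2},{"rot": [0,0,0],"offset": [0,-0.003,0.03],"fingers": -1},{"rot": [0,0,0],"offset": [0,-0.003,0.03],"fingers": -1},{"rot": [0,0,0],"offset": [0,-0.003,0.03],"fingers": -1},{"rot": [0,0,0],"offset": [0,-0.003,0.03],"fingers": -1}])

```text
clock: 10.8
eef_pos: [589.3, 170.1, -1.3]
tcp_rot: [0.707, 0.707, 0.0, 0.0]
wrist_force: [0.3, -0.4, 5.1]
finger_gap: 0.472
grip_force: 62.3
```

>>> step_arm(deltas=[{"rot": [0,0,0],"offset": [0,0,0],"fingers": -1},{"rot": [0,0,0],"offset": [0,0,0],"fingers": -1},{"rot": [0,0,0],"offset": [0,0,0],"fingers": -1},{"rot": [0,0,0],"offset": [0,0,0],"fingers": -1},{"rot": [0,0,0],"offset": [0,0,0],"fingers": -1}])

```text
clock: 11.22
eef_pos: [589.3, 170.1, -1.3]
tcp_rot: [0.707, 0.707, 0.0, 0.0]
wrist_force: [0.7, -1.4, 5.4]
finger_gap: 0.472
grip_force: 62.5
```

Run:
```python
from h import *
to(589.1,170.1,1,0)
```

```text
pos [589.3 170.1  -1.3] yaw 0.0 tilt [ 1.e-03  2.e-04 -1.e+00] off [-0.    -0.002 -0.023] rotz 0.0 F [ 0.7 -1.4  5.4] gap 0.472 62.488762976224166 11.2167
```

The gap of 40 mm (42 mm nominal, same offset as at the tab) means the straight body is gripped. Lift.

>>> step_arm(deltas=[{"rot": [0,0,0],"offset": [0,0,-0.05],"fingers": -1},{"rot": [0,0,0],"offset": [0,0,-0.15],"fingers": -1},{"rot": [0,0,0],"offset": [0,0,-0.3],"fingers": -1},{"rot": [0,0,0],"offset": [0,0,-0.5],"fingers": -1},{"rot": [0,0,0],"offset": [0,0,-0.7],"fingers": -1},{"rot": [0,0,0],"offset": [0,0,-0.9],"fingers": -1},{"rot": [0,0,0],"offset": [0,0,-1],"fingers": -1},{"rot": [0,0,0],"offset": [0,0,-1],"fingers": -1}])

```text
clock: 11.88
eef_pos: [589.9, 170.5, 100.4]
tcp_rot: [0.707, 0.707, 0.002, 0.001]
wrist_force: [0.3, -0.1, -5.1]
finger_gap: 0.469
grip_force: 61.5
```

>>> step_arm(deltas=[{"rot": [0,0,0],"offset": [0,0,-0.2],"fingers": -1},{"rot": [0,0,0],"offset": [0,0,-0.4],"fingers": -1},{"rot": [0,0,0],"offset": [0,0,-0.6],"fingers": -1},{"rot": [0,0,0],"offset": [0,0,-0.8],"fingers": -1},{"rot": [0,0,0],"offset": [0,0,-0.9],"fingers": -1},{"rot": [0,0,0],"offset": [0,0,-0.9],"fingers": -1},{"rot": [0,0,0],"offset": [0,0,-0.9],"fingers": -1},{"rot": [0,0,0],"offset": [0,0,-0.9],"fingers": -1}])

```text
clock: 12.55
eef_pos: [587.4, 169.6, 186.1]
tcp_rot: [0.707, 0.707, -0.002, -0.001]
wrist_force: [-0.5, -0.1, -6.0]
finger_gap: 0.47
grip_force: 62.5
```

```bash
cat > wt.py <<'E'
from h import *
# weight in the hand: shoulder and knob in tool-relative coords
s=read_state();x,y,z=s["eef_pos"]
im,d,p=grab("wrist");w=cloud(d,p).reshape(-1,3);w=w[np.isfinite(w[:,0])]-[x,y,z]
c=im.reshape(-1,3)[np.isfinite(cloud(d,p)[...,0]).ravel()].astype(int)
k=(abs(w[:,0])<24)&(abs(w[:,1])<26)&(w[:,2]<62)&(w[:,2]>0)&(c.min(1)>90);q=w[k]
print("n",len(q),"top z rel",np.percentile(q[:,2],[50,90,99]) if len(q) else 0)
t=q[q[:,2]>np.percentile(q[:,2],99)-8] if len(q) else q
print(cv2.minEnclosingCircle(t[:,:2].astype(np.float32)),t.mean(0))
E
cat > fo.py <<'E'
from h import *
im,d,p=grab("scene");w=cloud(d,p).reshape(-1,3);w=w[np.isfinite(w[:,0])]
a=w[(abs(w[:,0]-592)<62)&(abs(w[:,1]+31)<62)&(w[:,2]>79)&(w[:,2]<86)]
print("scene follower",len(a),cv2.minEnclosingCircle(a[:,:2].astype(np.float32)))
E
python3 - <<'E'
import wt
from h import *
to(591.5,-31,190,0)
E
```

```text
n 12844 top z rel [32.04554711 52.3262124  53.19488047]
((-0.35534846782684326, 0.550329864025116), 11.75422477722168) [2.83015943e-02 2.79724393e+00 5.13230270e+01]
pos [587.5 169.6 186.1] yaw 0.0001 tilt [-0.0038 -0.0014 -1.    ] off [-2.006  0.04  -0.037] rotz 0.0 F [ 0.  -0.7 -5.9] gap 0.469 62.45734467403963 12.6
```

Weight held (≈0.6 kg), underside ≈ TCP + 1.3 mm. Refine the follower centre from the stored overhead clouds.

Run:
```python
from h import *
for n in("w1","w5"):
    w=np.load(n+".npz")["w"].reshape(-1,3);w=w[np.isfinite(w[:,0])]
    a=w[(abs(w[:,0]-592)<65)&(abs(w[:,1]+31)<65)]
    zt=np.median(a[a[:,2]>77][:,2])
    for lo in(-1.5,-2.5):
        q=a[(a[:,2]>zt+lo)&(a[:,2]<zt+3)]
        g=np.zeros((140,140),np.uint8);ij=np.floor(q[:,:2]-[522,-101]).astype(int);g[ij[:,1].clip(0,139),ij[:,0].clip(0,139)]=255
        g=cv2.morphologyEx(cv2.morphologyEx(g,cv2.MORPH_CLOSE,np.ones((3,3))),cv2.MORPH_OPEN,cv2.getStructuringElement(2,(15,15)))
        c=max(cv2.findContours(g,0,1)[0],key=cv2.contourArea);e=cv2.fitEllipse(c)
        print(n,zt.round(1),"centre",(e[0][0]+522.5,e[0][1]-100.5),e[1])
```

```text
Traceback (most recent call last):
ValueError: max() iterable argument is empty
```

>>> step_arm(deltas=[{"rot": [0,0,0],"offset": [-0.2,0.01,0],"fingers": -1},{"rot": [0,0,0],"offset": [-0.4,0.01,0],"fingers": -1},{"rot": [0,0,0],"offset": [-0.6,0.02,0],"fingers": -1},{"rot": [0,0,0],"offset": [-0.8,0.02,0],"fingers": -1},{"rot": [0,0,0],"offset": [-1,0.02,0],"fingers": -1},{"rot": [0,0,0],"offset": [-1,0.02,0],"fingers": -1}])

```text
clock: 13.1
eef_pos: [590.1, 62.9, 186.7]
tcp_rot: [0.71, 0.705, -0.003, 0.001]
wrist_force: [0.5, -1.7, -5.3]
finger_gap: 0.465
grip_force: 62.4
```

>>> step_arm(deltas=[{"rot": [0,0,0],"offset": [-0.2,0,0],"fingers": -1},{"rot": [0,0,0],"offset": [-0.4,0,0],"fingers": -1},{"rot": [0,0,0],"offset": [-0.6,0,0],"fingers": -1},{"rot": [0,0,0],"offset": [-0.8,0,0],"fingers": -1},{"rot": [0,0,0],"offset": [-1,0,0],"fingers": -1},{"rot": [0,0,0],"offset": [-1,0,0],"fingers": -1},{"rot": [0,0,0],"offset": [-1,0,0],"fingers": -1},{"rot": [0,0,0],"offset": [-1,0,0],"fingers": -1}])

```text
clock: 13.77
eef_pos: [590.4, -28.9, 187.3]
tcp_rot: [0.707, 0.707, -0.0, -0.001]
wrist_force: [1.0, 0.5, -5.8]
finger_gap: 0.466
grip_force: 62.4
```

>>> step_arm(deltas=[{"rot": [0,0,0],"offset": [0,0,0],"fingers": -1},{"rot": [0,0,0],"offset": [0,0,0],"fingers": -1},{"rot": [0,0,0],"offset": [0,0,0],"fingers": -1},{"rot": [0,0,0],"offset": [0,0,0],"fingers": -1},{"rot": [0,0,0],"offset": [0,0,0],"fingers": -1},{"rot": [0,0,0],"offset": [0,0,0],"fingers": -1}])

```text
clock: 14.27
eef_pos: [590.9, -29.8, 188.4]
tcp_rot: [0.707, 0.707, 0.0, 0.0]
wrist_force: [0.6, -0.6, -5.5]
finger_gap: 0.466
grip_force: 62.4
```

Run:
```python
from h import *
to(592,-31,93.5,0)
import wt
```

```text
pos [590.9 -29.8 188.4] yaw 0.0003 tilt [ 2.e-04 -0.e+00 -1.e+00] off [-0.012  0.011  0.949] rotz 0.0001 F [ 0.6 -0.6 -5.5] gap 0.466 62.41131083574146 14.2667
n 11621 top z rel [32.19120248 52.40456587 53.27912818]
((-0.08457674086093903, 0.534609854221344), 11.420027732849121) [-0.11540065  2.35384993 51.68588851]
```

Run:
```python
from h import *
from scipy.optimize import least_squares
for n in("w1","w5","scene0"):
    w=np.load(n+".npz")["w"].reshape(-1,3);w=w[np.isfinite(w[:,0])]
    a=w[(abs(w[:,0]-592)<70)&(abs(w[:,1]+31)<70)]
    zt=np.median(a[a[:,2]>77][:,2])
    for lo in(-1.5,-2.5,-6.5):
        q=a[(a[:,2]>zt+lo)&(a[:,2]<zt+3)][:,:2]; c=np.median(q,0)
        for _ in range(5):
            r=np.hypot(*(q-c).T);th=np.arctan2(*(q-c).T[::-1]);b=((th+np.pi)/(2*np.pi)*48).astype(int)
            e=np.array([q[b==i][np.argsort(r[b==i])[int(.97*(b==i).sum())]] for i in range(48) if (b==i).sum()>3])
            s=least_squares(lambda t:np.hypot(*(e-t[:2]).T)-t[2],[*c,50],loss="soft_l1");c=s.x[:2]
        print(n,zt.round(1),lo,len(q),s.x.round(1))
```

```text
w1 374.3 -1.5 2495 [  97002.6 1114288.5 1118546.7]
w1 374.3 -2.5 2867 [ 1062.5 20022.9 20127.1]
w1 374.3 -6.5 3940 [635.4 801.5 900.3]
w5 79.7 -1.5 4984 [592.8 -33.   49.1]
w5 79.7 -2.5 5429 [592.9 -32.7  49.3]
w5 79.7 -6.5 6852 [592.6 -32.7  56.1]
scene0 361.3 -1.5 85 [646.2   1.7  35.8]
scene0 361.3 -2.5 100 [646.9   1.3  36.4]
scene0 361.3 -6.5 140 [647.1   0.8  36.8]
```

Follower centre ≈ (592.7, −32.4). Descend slowly to hover.

>>> step_arm(deltas=[{"rot": [0,0,0],"offset": [-0.027,0.018,0.15],"fingers": -1},{"rot": [0,0,0],"offset": [-0.027,0.018,0.3],"fingers": -1},{"rot": [0,0,0],"offset": [-0.027,0.018,0.45],"fingers": -1},{"rot": [0,0,0],"offset": [-0.027,0.018,0.58],"fingers": -1},{"rot": [0,0,0],"offset": [-0.027,0.018,0.68],"fingers": -1},{"rot": [0,0,0],"offset": [-0.027,0.018,0.77],"fingers": -1},{"rot": [0,0,0],"offset": [-0.027,0.018,0.83],"fingers": -1},{"rot": [0,0,0],"offset": [-0.027,0.018,0.86],"fingers": -1}])

```text
clock: 14.98
eef_pos: [592.4, -32.6, 101.5]
tcp_rot: [0.707, 0.707, -0.0, -0.0]
wrist_force: [0.1, -0.1, -5.6]
finger_gap: 0.472
grip_force: 62.4
```

>>> step_arm(deltas=[{"rot": [0,0,0],"offset": [0,0,0.02],"fingers": -1},{"rot": [0,0,0],"offset": [0,0,0.04],"fingers": -1},{"rot": [0,0,0],"offset": [0,0,0.06],"fingers": -1},{"rot": [0,0,0],"offset": [0,0,0.08],"fingers": -1},{"rot": [0,0,0],"offset": [0,0,0.08],"fingers": -1},{"rot": [0,0,0],"offset": [0,0,0.08],"fingers": -1},{"rot": [0,0,0],"offset": [0,0,0.08],"fingers": -1},{"rot": [0,0,0],"offset": [0,0,0.08],"fingers": -1}])

```text
clock: 15.65
eef_pos: [592.9, -32.7, 94.6]
tcp_rot: [0.707, 0.707, 0.0, 0.0]
wrist_force: [0.9, 0.1, -5.0]
finger_gap: 0.469
grip_force: 62.4
```

Run:
```python
from h import *
to(592.7,-32.5,92.2,0);print(abs(read_state()["qd"]).max())
for n in("scene","side"):
    im,d,p=grab(n);w=cloud(d,p).reshape(-1,3);w=w[np.isfinite(w[:,0])]
    a=w[(abs(w[:,0]-592)<75)&(abs(w[:,1]+31)<75)]
    f=a[(a[:,2]>77)&(a[:,2]<85)];print(n,"follower z",np.median(f[:,2]),len(f))
    print(np.histogram(a[:,2],np.arange(70,150,4))[0])
    cv2.imwrite(f"pics/{n}9.png",im[...,::-1])
z=[cv2.resize(cv2.imread(f"pics/{n}9.png")[r],(400,400)) for n,r in(("scene",np.s_[150:290,180:320]),("side",np.s_[130:270,235:375]))]
cv2.imwrite("pics/final.png",np.hstack(z))
import wt;to(592.7,-32.5,92.2,0)
```

```text
pos [592.9 -32.7  94.6] yaw 0.0001 tilt [ 6.e-04 -0.e+00 -1.e+00] off [ 0.002 -0.002  0.024] rotz 0.0 F [ 0.9  0.1 -5. ] gap 0.469 62.352569829672575 15.65
0.0013845853066111117
scene follower z 82.20508038676564 857
[ 92 208 285 490   0   0   4  39  44  51  60  54  49  58  99  72  47  39
  70]
side follower z 79.08334346599966 510
[152 202 453   6   4   7  37  51  51  53  55  51  55  91  57  36  34  59
  75]
n 12424 top z rel [32.117251   52.37078743 53.27347669]
((-0.3888217508792877, 0.13980501890182495), 11.74017333984375) [-0.18301717  2.63528073 51.48175765]
pos [592.8 -32.6  94.5] yaw 0.0001 tilt [ 3.e-04 -0.e+00 -1.e+00] off [ 0.001 -0.001  0.023] rotz 0.0 F [ 0.8  0.4 -4.7] gap 0.473 62.35245030373335 15.8
```

>>> step_arm(deltas=[{"rot": [0,0,0],"offset": [0,0,0.01],"fingers": -1},{"rot": [0,0,0],"offset": [0,0,0.02],"fingers": -1},{"rot": [0,0,0],"offset": [0,0,0.02],"fingers": -1},{"rot": [0,0,0],"offset": [0,0,0.02],"fingers": -1},{"rot": [0,0,0],"offset": [0,0,0.02],"fingers": -1},{"rot": [0,0,0],"offset": [0,0,0.02],"fingers": -1},{"rot": [0,0,0],"offset": [0,0,0.02],"fingers": -1},{"rot": [0,0,0],"offset": [0,0,0.02],"fingers": -1}])

```text
clock: 16.47
eef_pos: [592.7, -32.6, 92.4]
tcp_rot: [0.707, 0.707, 0.0, 0.0]
wrist_force: [0.1, 0.3, -5.7]
finger_gap: 0.469
grip_force: 62.4
```

Run:
```python
from h import *
to(592.7,-32.5,92.2,0);print(abs(read_state()["qd"]).max())
print(job_done())
```

```text
pos [592.7 -32.6  92.4] yaw 0.0001 tilt [ 2.e-04  0.e+00 -1.e+00] off [ 0.001 -0.     0.002] rotz 0.0 F [ 0.1  0.3 -5.7] gap 0.469 62.352589659858495 16.4667
0.001908026160995932
the job is handed in; nothing more can be done
None
```

The job is handed in, with no verdict returned: by my measurements the drip plate is at the stop, and the weight is held upright and still about 13 mm above the middle of the follower disc.

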